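Date-stamp both ends of a biscuit carton

ROBOT

A 7-joint arm with a two-finger parallel gripper is mounted at the origin on the work surface. World frame = base frame: x ahead of the robot, y to its left, z up, the work surface at z = 0. Lengths are in mm, angles in rad, forces in N, time in s.
With the tool pointing down it reaches from about 400 to 875 mm from the base axis. Payload 4.4 kg.
Tool frame: the origin (TCP) lies midway between the tips of the shut fingers; the grasp point (between the pads) lies 19 mm behind it; x points along the fingers, y is the direction in which the jaws open and shut, and the axes are right-handed (so a half turn about x gives the same grasp; the last joint's range is limited). The gripper opens to 85 mm and grips with 20 to 120 N. Pads are 22 mm wide; open, the fingers measure 114 mm over their backs; the gripper's body (76 mm by 85 mm) begins 54 mm behind the grasp point. The pads swing forward as they close: fully open they stand 13 mm farther back than shut.
Start: joints at [-1.382, 0.628, 0.038, 1.517, -0.027, 0.996, -0.02], TCP at [163.809, 629.035, 231.313] pointing down, gripper open.
Joint ranges: [-3.06, 3.06], [-0.37, 2.12], [-1.25, 1.32], [0.18, 2.47], [-1.1, 4.24], [0.23, 1.98], [-2.94, 2.94]. Speed limits (rad/s): [2.57, 2.57, 3.14, 3.14, 3.14, 3.14, 3.14].

INTERFACE

Orientations are given as [roll, pitch, yaw] about the fixed x, y, z axes, in that order (R = Rz(yaw) Ry(pitch) Rx(roll)).
In Python, from cell import ctrl gives the robot as it stands.
- The arm moves only by the tool arm_command, never from a script. Its argument "series" is a list of rows, each a list of 7 numbers: the opening, from 0 (shut) to 1 (fully open), then the shift along the world's x, y, z in cm, then the turn, a rotation vector about the world's x, y, z in degrees. In form: [[claw, x, y, z, rx, ry, rz], ...]. A call has 1 to 20 rows; each row shifts and turns the commanded pose from where the row before left it; what a row does not reach is not made up. A row lasts 1/12 s, in which the tool goes at most 41.7 mm and 7.16 degrees, less where a joint would pass 70% of its speed; a pose out of reach is approached as far as the arm can. A call with a gripper value outside its range is refused whole. The fingers move at their own pace and stop on an object; the grip force is fixed at half the most. Time passes only in rows, so rows that do not move let the fingers close. It gives the time, the measured TCP pose, the force and the opening at its end, in the units of the state.
- ctrl.read_state(): the state, without advancing time (a new reading comes with each control period).
- ctrl.get_image(name): name is "scene" or "top" or "wrist"; returns the picture (420x560x3 uint8, blue, green, red); there is no depth.
- ctrl.calibration(name): a dict with "fovy" (degrees; the focal length in pixels is half the picture's height over the tangent of half this angle, whatever the lens; pixels are square), "cx", "cy" (the principal point, pixels), "cam_to_world" (4x4, takes a point from camera to world coordinates); the wrist camera has in their place "T_tool_cam" (4x4, takes a point from camera to tool coordinates, whose origin is the TCP and whose axes are the tool frame's). Camera axes: x right, y up, looking along -z (the intrinsics and any distortion apply to the point x, -y, -z); pixel columns grow to the right and rows downward; lengths in mm; the calibration is good to about 2 mm. A picture is of the moment at which its call begins: read the wrist's pose just before it. calibration takes no time and is no camera call.
- ctrl.finish_job(): hands the job in, once; it reports no verdict.
Trained networks look in the newest picture that a camera, given by its name, has taken for a name from the list of things; names that differ only in an ending like _2 or _b are one class to them, and where a whole thing is asked for, a point or a joint stands for the part that bears it (a point fixed in the world has none). Each returns a list of dicts, best first, with "conf" (0 to 1); they miss things now and then, are a little off and sometimes report something else, mostly with a low value. They report only what shows in the picture. A call takes as long as a camera call. They do not tell look-alikes from the thing itself.
- ctrl.spot_in(label, camera): "centre" ([x, y, z] in mm, in world coordinates, good to about 4 mm: the middle of the surface that is visible of it).
The state is a dict: "clock": time; "qpos": joint angles; "qd": joint speeds; "tau": joint torques, N m; "eef_pos": TCP position; "tool_rot": TCP orientation; "force": force on the tool from outside, world axes, zero at the start; "torque": the same for the moment, N m; "width": finger opening in mm.
Only numpy, scipy, OpenCV 4.12 (cv2) and the standard library are available. Lean on these libraries where they do the work, as an engineer would, in place of code of your own. Each camera call takes 0.05 s, during which the arm holds its last target.

TASK

Date-stamp both ends of the loose egg-roll carton on the bench: the stamper prints the baked-on date on its first stroke and the best-before date on its second, so slide the red end in first, flat and straight between the guides, until the sprung stamp is pushed fully back, and hold it there a moment; then turn the carton end for end and do the same with the plain end. Afterwards lay it gently, not dropped, flat and picture side up in the free part of the black tray, parallel to the two cartons already stamped, and let go. Leave those two, the ink bottle, the price labeller and the label roll where they are.

Things in the scene. Friction and masses are not known exactly. Their poses are not given: they have to be found in the camera images.
- carton_center (a point): Centre (half-way up, 32 mm above its underside) of the carton to stamp: a closed rigid card carton, 190 mm long (its x), 56 mm wide (its y), 64 mm high (its z, up), about 0.24 kg, cream with a brown picture panel on top and sides. Its +x points to the end wrapped in a 30 mm red band; the other end is plain cream. It starts flat on the open bench between stamper and tray.
- red_end (a point): Centre of the red end face of the carton (95 mm along the carton's +x from its centre).
- plain_end (a point): Centre of the plain end face of the carton (95 mm along the carton's -x from its centre).
- stamper: Bench date stamper, fixed, 380 mm long (x), 150 mm wide (y), 118 mm high. Origin on the bench under the middle of its base; +x is the direction in which a carton is fed, -x its open front. The flat bed, the top of its base plate, lies 16 mm above the bench from x = -190 to +190 mm. The stamp's face at rest stands at x = +45 mm, so a 190 mm carton is home with its centre at x = -38 mm.
- guides (a point): Front end of the straight part of the guides, mid-way between them, on the bed (stamper x = -85 mm, y = 0, 16 mm above the bench). Two aluminium guide rails 14 mm high above the bed stand 62 mm apart inside, from here to x = +45 mm; in front of here they flare to 100 mm apart at x = -150 mm.
- mouth (a point): Middle of the mouth of the clear, yellow-edged guard, on the bed (stamper x = -30 mm, y = 0, 16 mm above the bench). The guard covers everything behind it up to 118 mm above the bench; its opening is 116 mm wide and 80 mm high, so a carton goes in flat but a gripper does not: the carton is held by its rear part and taken by the other end for the second pass.
- stamp_face (a point): Centre of the face of the stamp, a black sprung frame 54 mm wide and 46 mm high with a red flag on top, standing across the bed under the clear guard, 48 mm above the bench (the height of a carton's end centre when it lies on the bed). Moves with the frame.
- stamp (a joint): How far the sprung stamp frame is pushed back along the stamper's +x: 0 at rest, 0.012 m fully back at its stop, where it prints. The spring takes about 3.5 N to start and 7.5 N to push fully back, and returns the frame by itself.
- tray: Fixed black tray, 270 mm (x) by 340 mm (y), 24 mm high, walls and floor 5 mm thick. Origin on the bench under its middle. The two stamped cartons lie in its -y half, along its x; the space from y = -30 mm to its +y wall is free.
- tray_in (a point): Centre of the tray's inner floor, 5 mm above the bench, axes as the tray.
- done1_center (a point): Centre (32 mm above its underside) of a carton already stamped, same size and look, lying in the tray next to its -y wall. Leave in place.
- done2_center (a point): Centre of the second carton already stamped, lying in the tray beside the first, towards the middle. Leave in place.
- ink_center (a point): Centre of a small white ink bottle with a blue label, 38 mm across and 85 mm high, at the back. Leave in place.
- gun_center (a point): Middle of a blue hand price labeller, about 220 mm long, at the back. Leave in place.
- roll_center (a point): Centre of a roll of white labels, 80 mm across and 32 mm high, near the robot, to its left. Leave in place.
Not all that is in view belongs to the job. What is shaped like the part that bears carton_center but purple or turquoise is not meant.

How it is judged (in metres and radians):
On the way, in this order (a step that is already met when the one before it is completed fails the run):
1. the red end of the carton, square in the guides, holds the stamp fully back (value of joint stamp above 0.0105 m and distance between red_end and stamp_face below 0.01 m and angle between the x axis of carton_center and the x axis of stamper, either way round below 0.09 rad and angle between carton_center's own z axis and vertical below 0.09 rad), for 0.2 s.
2. the plain end of the carton, square in the guides, holds the stamp fully back (value of joint stamp above 0.0105 m and distance between plain_end and stamp_face below 0.01 m and angle between the x axis of carton_center and the x axis of stamper, either way round below 0.09 rad and angle between carton_center's own z axis and vertical below 0.09 rad), for 0.2 s.
At the end, for the whole second after the job is handed in: The carton lies at rest on the tray's floor, picture side up (within 0.08 rad of level, its centre 27 to 36 mm above the tray floor), wholly inside the rim in the free space, parallel to the tray's x within 0.26 rad either way round, and the stamp is back at rest (x of carton_center in the frame of tray_in between -0.045 and 0.045 m and y of carton_center in the frame of tray_in between -0.01 and 0.145 m and z of carton_center in the frame of tray_in between 0.027 and 0.036 m and angle between carton_center's own z axis and vertical below 0.08 rad and angle between the x axis of carton_center and the x axis of tray, either way round below 0.26 rad and linear speed of carton below 0.02 m/s and value of joint stamp below 0.003 m); the robot touches nothing.
It fails at once if the carton is dropped into the tray (faster than 0.6 m/s within 30 mm of its floor, a fall of about 20 mm) (linear speed of carton above 0.6 m/s and z of carton_center in the frame of tray_in below 0.062 m and x of carton_center in the frame of tray_in between -0.13 and 0.13 m and y of carton_center in the frame of tray_in between -0.165 and 0.165 m).
It fails at once if a carton already stamped is moved more than 20 mm (distance of any of done1_center, done2_center from where it was at the start of the episode above 0.02 m).
It fails at once if the ink bottle, the price labeller or the label roll is moved more than 20 mm (distance of any of ink_center, gun_center, roll_center from where it was at the start of the episode above 0.02 m).
It also fails if it takes over 72 s, if anything falls off the work surface, if the arm or the gripper's body presses on something with over 40 N, if the wrist force passes 120 N, or if a joint passes its speed limit or range.

## Working session

There is one attempt and no reset: what is moved stays moved. The work goes in short steps, Python scripts to look and compute and a tool call to move; the robot and the scene stay as the last step left them, time stands still between calls to the robot, and variables do not carry over. Pictures are saved under pics/ and viewed, and the job is handed in when it is done.

Besides the shell and the picture viewer there is one more tool, called as a command line: name --pt "numbers of a row" for each row, then --argument value for the rest. arm_command: Moves the arm, as the interface text tells. Its arguments: {"type":"object","properties":{"series":{"type":"array"}},"required":["series"]}

```bash
mkdir -p pics; ls; python3 - <<'E'
from cell import ctrl
import cv2
s=ctrl.read_state();print({k:(v if not hasattr(v,'round') else v) for k,v in s.items()})
for n in ['scene','top']:
    cv2.imwrite(f'pics/{n}0.png',ctrl.get_image(n)); c=ctrl.calibration(n);print(n,c)
    for l in ['carton_center','stamper','tray','ink_center','gun_center','roll_center','stamp_face']:
        try: print(l,[(round(d['conf'],2),[round(float(v)) for v in d['centre']]) for d in ctrl.spot_in(l,n)])
        except Exception as e: print(l,e)
print(ctrl.calibration('wrist'))
print(ctrl.read_state()['clock'])
E
```

```text
pics
{'clock': 0.0, 'qpos': array([-1.38181749,  0.62930932,  0.03842901,  1.51837986, -0.02702446,
        0.99629669, -0.02002035]), 'qd': array([ 5.99235853e-04,  1.63959144e-04,  9.45853680e-04,  2.00893928e-03,
        3.04694936e-05,  4.68738888e-04, -9.10457314e-04]), 'tau': array([-1.03767110e-03, -5.63402653e+01,  1.22611072e+00, -1.93448728e+01,
        1.11116839e-02,  1.06959860e-02,  8.46200336e-07]), 'eef_pos': array([163.61993282, 628.42080657, 230.40890682]), 'tool_rot': array([-1.57344065,  1.5689203 , -1.82824294]), 'force': array([-0.50142653,  0.71914272,  0.58310568]), 'torque': array([0.04779396, 0.01250993, 0.05737029]), 'width': 85.2545723321136}
scene {'fovy': 54.65392993152818, 'cx': 276.4480488219886, 'cy': 210.14341536657577, 'cam_to_world': array([[-2.61701926e-01, -7.89889836e-01,  5.54604498e-01,
         1.18724644e+03],
       [ 9.65102699e-01, -2.08556793e-01,  1.58369332e-01,
         1.25193774e+02],
       [-9.42779062e-03,  5.76695857e-01,  8.16904527e-01,
         9.99021792e+02],
       [ 0.00000000e+00,  0.00000000e+00,  0.00000000e+00,
      
[... 746 characters left out ...]
]), (0.71, [318, -128, 65]), (0.62, [763, 362, 63])]
stamper [(0.65, [524, 321, 23])]
tray [(0.75, [570, -368, 4])]
ink_center [(0.59, [761, 156, 59])]
gun_center [(0.96, [800, -58, 48])]
roll_center [(0.92, [296, 239, 32])]
stamp_face [(0.51, [548, -539, 70])]
{'fovy': 63.34962909551066, 'cx': 281.3908623704242, 'cy': 207.34526264687324, 'T_tool_cam': array([[-2.53309579e-04,  3.13840075e-01, -9.49475826e-01,
        -1.42991541e+02],
       [ 9.99999016e-01,  1.38988031e-03,  1.92622924e-04,
        -5.70812089e-01],
       [ 1.38011055e-03, -9.49474842e-01, -3.13840118e-01,
        -7.96685122e+01],
       [ 0.00000000e+00,  0.00000000e+00,  0.00000000e+00,
         1.00000000e+00]])}
0.8
```

View pics/top0.png

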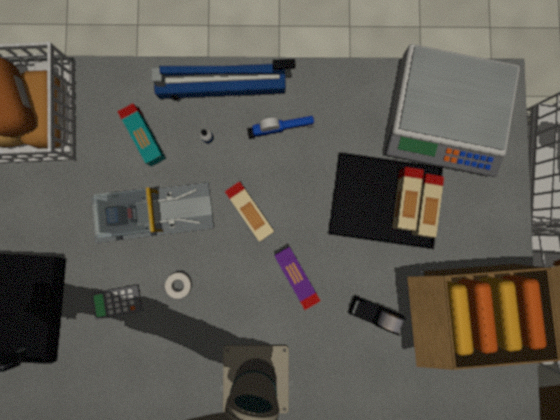

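View pics/scene0.png

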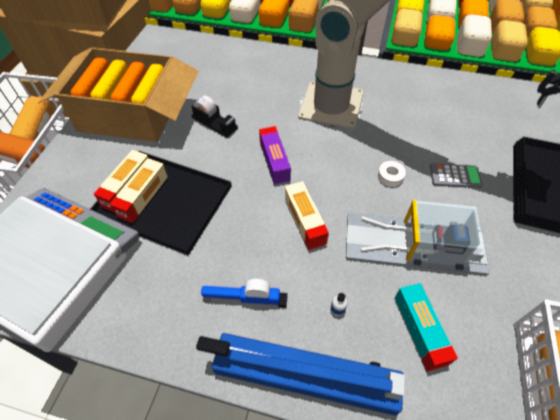

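```bash
cat > h.py <<'E'
import numpy as np, cv2
from cell import ctrl
def K(c): 
    f=210/np.tan(np.radians(c['fovy'])/2); return f
def proj(n,p,T=None):
    c=ctrl.calibration(n); T=c['cam_to_world'] if T is None else T
    q=np.linalg.inv(T)@np.append(np.asarray(p,float),1); f=K(c)
    return np.array([c['cx']+f*q[0]/-q[2], c['cy']-f*q[1]/-q[2]])
def back(n,uv,z,T=None):
    c=ctrl.calibration(n); T=c['cam_to_world'] if T is None else T; f=K(c)
    d=T[:3,:3]@np.array([(uv[0]-c['cx'])/f,-(uv[1]-c['cy'])/f,-1.]); o=T[:3,3]
    return o+d*(z-o[2])/d[2]
def Rrpy(r):
    from scipy.spatial.transform import Rotation as R
    return R.from_euler('xyz',r).as_matrix()
def wristT(s):
    T=np.eye(4);T[:3,:3]=Rrpy(s['tool_rot']);T[:3,3]=s['eef_pos'];return T@ctrl.calibration('wrist')['T_tool_cam']
E
python3 - <<'E'
from h import *
import cv2
for n in ['top','scene']:
    print(n,proj(n,[0,0,0]))
    im=cv2.imread(f'pics/{n}0.png')
    for p in [(0,0,0),(529,25,66),(550,25,61)]:
        u=proj(n,p);cv2.circle(im,tuple(int(v) for v in u),3,(0,255,0),1)
    cv2.imwrite(f'pics/{n}1.png',im)
a=cv2.imread('pics/top0.png');b=cv2.imread('pics/scene0.png')
A=cv2.resize(a[150:270,80:460],None,fx=2,fy=2,interpolation=cv2.INTER_CUBIC)
cv2.imwrite('pics/topc.png',A)
B=cv2.resize(cv2.imread('pics/scene1.png')[0:290,240:500],None,fx=2,fy=2,interpolation=cv2.INTER_CUBIC)
cv2.imwrite('pics/scenec.png',B)
C=cv2.resize(cv2.imread('pics/top1.png')[170:420,180:340],None,fx=2.4,fy=2.4,interpolation=cv2.INTER_CUBIC)
cv2.imwrite('pics/topc2.png',C)
E
```

```text
top [254.81649904 378.40652243]
scene [330.64728675 104.68869678]
```

View pics/topc.png

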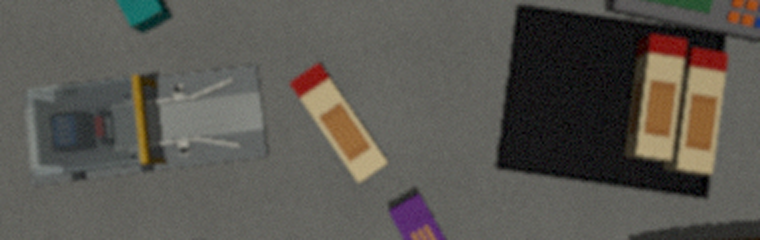

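View pics/scenec.png

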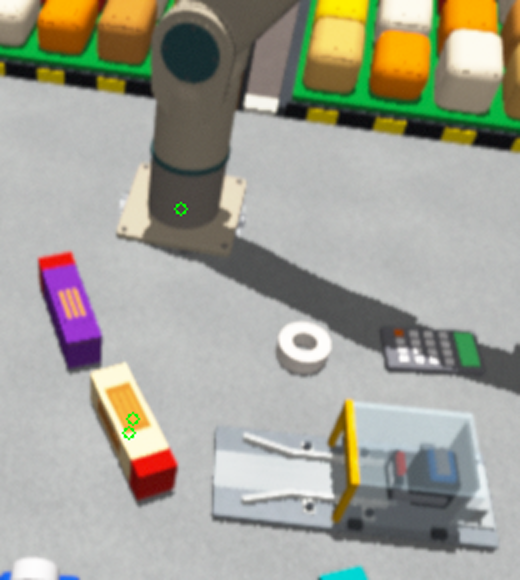

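View pics/topc2.png

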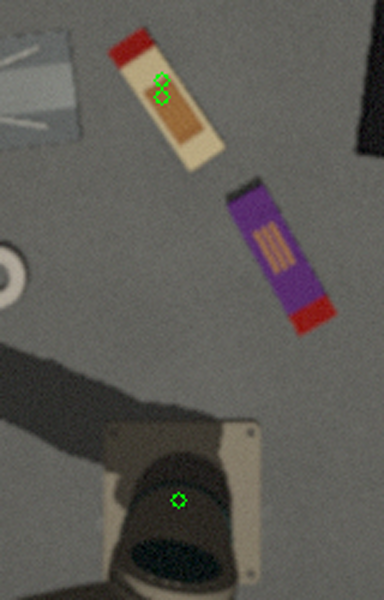

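```bash
python3 - <<'E'
from h import *
a=cv2.imread('pics/top0.png');b=cv2.imread('pics/scene0.png')
cv2.imwrite('pics/t_c.png',cv2.resize(a[170:255,210:290],None,fx=7,fy=7,interpolation=cv2.INTER_CUBIC))
cv2.imwrite('pics/s_c.png',cv2.resize(b[170:260,270:345],None,fx=6.5,fy=6.5,interpolation=cv2.INTER_CUBIC))
cv2.imwrite('pics/t_s.png',cv2.resize(a[175:245,85:220],None,fx=5.9,fy=5.9,interpolation=cv2.INTER_CUBIC))
cv2.imwrite('pics/s_s.png',cv2.resize(b[195:280,340:495],None,fx=5.1,fy=5.1,interpolation=cv2.INTER_CUBIC))
E
```

```text
(no output)
```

View pics/t_c.png

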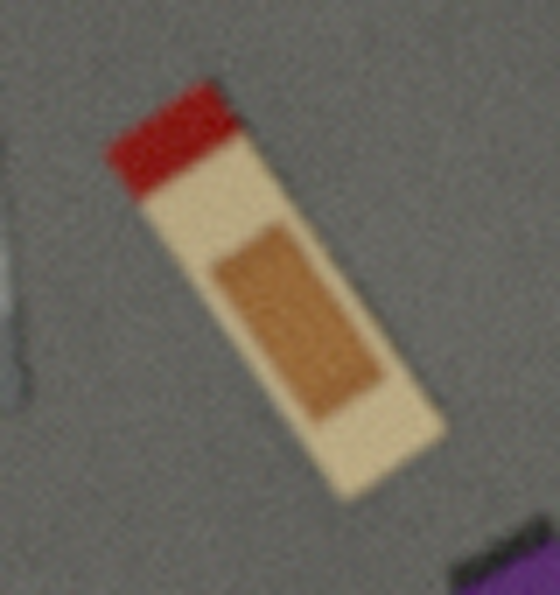

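View pics/s_c.png

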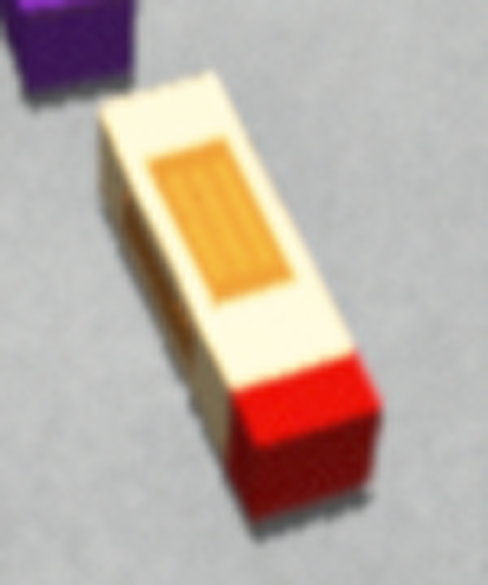

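View pics/t_s.png

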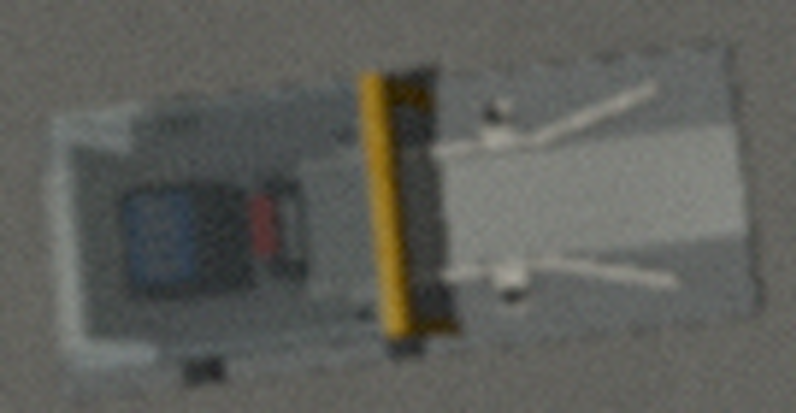

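View pics/s_s.png

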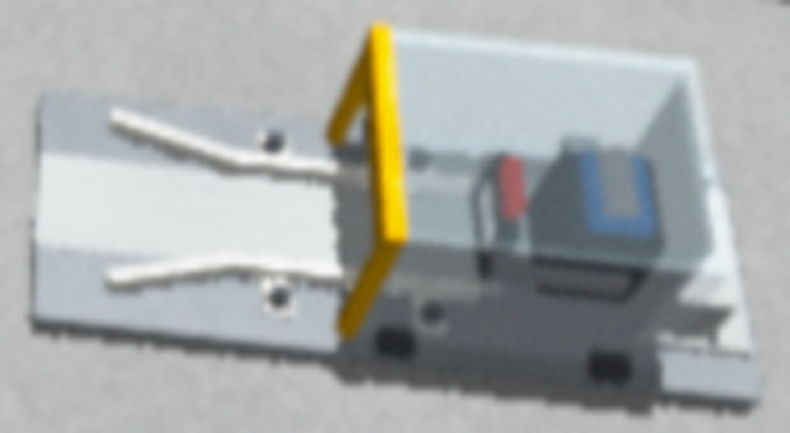

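```bash
cat > fit.py <<'E'
from h import *
from scipy.optimize import least_squares
def fit(obs,x0,z0=0,cams=None,tilt=False):
    # obs: (cam, uv, local)
    def w(p,l):
        c,s=np.cos(p[2]),np.sin(p[2]); return [p[0]+c*l[0]-s*l[1],p[1]+s*l[0]+c*l[1],l[2]]
    o=[t for t in obs if cams is None or t[0] in cams]
    f=lambda p: np.concatenate([proj(t[0],w(p,t[2]))-t[1] for t in o])
    r=least_squares(f,x0,x_scale=[10,10,.1],loss='soft_l1'); return r.x,f(r.x).reshape(-1,2).round(1)
def un(U,f,off): return (np.array(U)+.5)/f-.5+np.array(off)
E
python3 - <<'E'
from fit import *
t=lambda U:un(U,7,(210,170)); s=lambda U:un(U,6.5,(270,170))
H=64
C=[('top',t((105,155)),(95,28,H)),('top',t((213,80)),(95,-28,H)),('top',t((447,430)),(-95,-28,H)),('top',t((348,503)),(-95,28,H)),
('scene',s((380,407)),(95,28,H)),('scene',s((258,447)),(95,-28,H)),('scene',s((98,105)),(-95,-28,H)),('scene',s((212,72)),(-95,28,H)),('scene',s((255,520)),(95,-28,0)),('scene',s((365,490)),(95,28,0))]
t=lambda U:un(U,5.9,(85,175)); s=lambda U:un(U,5.1,(340,195))
S=[('top',t((725,45)),(-190,-75,16)),('top',t((755,310)),(-190,75,16)),('top',t((68,395)),(190,75,16)),
('top',t((675,283)),(-150,50,30)),('top',t((655,88)),(-150,-50,30)),('top',t((545,262)),(-85,31,30)),('top',t((535,140)),(-85,-31,30)),
('scene',s((40,95)),(-190,75,16)),('scene',s((33,320)),(-190,-75,16)),('scene',s((760,400)),(190,-75,16)),
('scene',s((112,115)),(-150,50,30)),('scene',s((110,278)),(-150,-50,30)),('scene',s((232,160)),(-85,31,30)),('scene',s((235,265)),(-85,-31,30))]
for nm,o,x0 in [('carton',C,[530,25,.6]),('stamper',S,[530,320,1.57])]:
    for cams in [['top'],['scene'],None]:
        x,r=fit(o,x0,cams=cams);print(nm,cams,x.round(3),'\n',r.tolist())
E
```

```text
carton ['top'] [526.177  18.47    0.609] 
 [[0.0, -0.5], [-0.5, 0.0], [0.7, 0.3], [-0.1, 0.2]]
carton ['scene'] [524.77   21.689   0.606] 
 [[0.3, -0.1], [-0.1, -0.2], [0.0, 0.3], [0.2, 0.3], [-1.0, 0.4], [0.4, -0.8]]
carton None [525.427  20.594   0.61 ] 
 [[-0.7, -0.3], [-1.2, 0.3], [-0.0, 0.5], [-0.8, 0.4], [-0.1, -0.0], [-0.4, -0.1], [-0.5, 0.5], [-0.4, 0.4], [-1.2, 0.5], [0.1, -0.8]]
stamper ['top'] [525.879 336.304   1.694] 
 [[0.3, -0.5], [0.2, 0.7], [-1.9, 0.4], [-0.4, -1.1], [-0.2, 0.8], [0.7, -1.1], [0.4, 0.3]]
stamper ['scene'] [524.419 336.998   1.707] 
 [[-0.2, -0.4], [-0.4, 0.2], [1.0, 0.1], [0.1, 1.4], [0.2, -0.4], [-0.3, 0.4], [-0.3, -1.4]]
stamper None [524.929 336.693   1.703] 
 [[-0.0, -0.6], [0.2, 0.5], [-1.8, 1.2], [-0.4, -1.2], [-0.5, 0.8], [0.6, -1.0], [0.2, 0.4], [-0.2, -0.5], [-0.6, 0.1], [0.8, 0.5], [0.1, 1.3], [-0.0, -0.6], [-0.4, 0.4], [-0.5, -1.4]]
```

```bash
python3 - <<'E'
from fit import *
s=ctrl.read_state(); R=Rrpy(s['tool_rot']);print(R.round(3)); print('yaw y',np.arctan2(R[1,1],R[0,1]),'yaw z',np.arctan2(R[1,2],R[0,2]),'bearing',np.arctan2(s['eef_pos'][1],s['eef_pos'][0]))
T=wristT(s);print(T.round(2))
a=cv2.imread('pics/top0.png')
cv2.imwrite('pics/t_t.png',cv2.resize(a[145:255,320:450],None,fx=5.4,fy=5.4,interpolation=cv2.INTER_CUBIC))
E
```

```text
[[-0.     0.252  0.968]
 [ 0.     0.968 -0.252]
 [-1.     0.    -0.   ]]
yaw y 1.3159331248577415 yaw z -0.25486320014284547 bearing 1.3160001052176233
[[ 2.5000e-01 -9.2000e-01 -3.0000e-01  8.6600e+01]
 [ 9.7000e-01  2.4000e-01  8.0000e-02  6.4856e+02]
 [ 0.0000e+00 -3.1000e-01  9.5000e-01  3.7434e+02]
 [ 0.0000e+00  0.0000e+00  0.0000e+00  1.0000e+00]]
```

View pics/t_t.png

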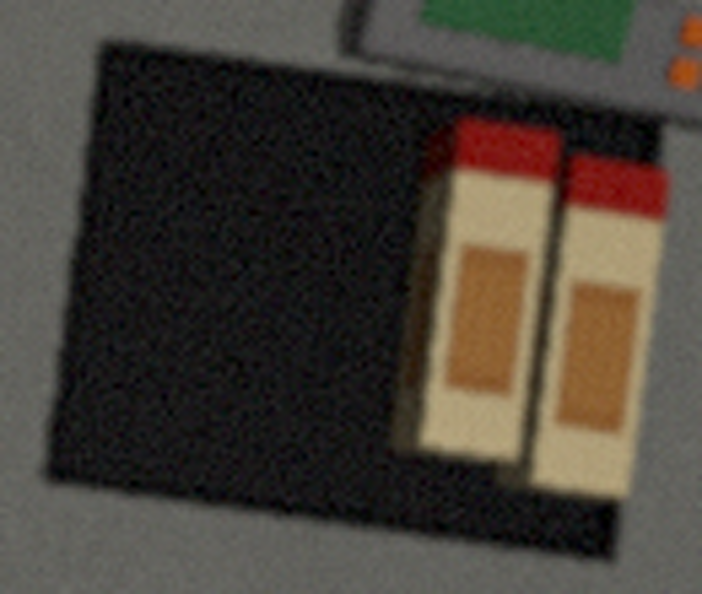

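```bash
python3 - <<'E'
from fit import *
t=lambda U:un(U,5.4,(320,145))
O=[('top',t((103,43)),(135,170,24)),('top',t((50,482)),(-135,170,24)),('top',t((612,558)),(-135,-170,24))]
print('tray',fit(O,[560,-350,0]))
s=lambda U:un(U,2,(0,0))
# done cartons from top
for nm,q in [('done2',[(455,118),(560,130),(520,460),(418,445)]),('done1',[(568,155),(668,168),(630,498),(528,485)])]:
    O=[('top',t(u),l) for u,l in zip(q,[(95,28,69),(95,-28,69),(-95,-28,69),(-95,28,69)])]
    print(nm,fit(O,[560,-400,0]))
for u in [(275,252),(288,245),(249,211)]: print(back('top',u,64).round())
E
```

```text
tray (array([ 5.68198845e+02, -4.17583602e+02, -1.27093014e-01]), array([[-0.2, -1. ],
       [-0.5,  0.4],
       [ 0.9,  0.3]]))
done2 (array([ 5.69891188e+02, -4.80858120e+02, -1.34132656e-01]), array([[ 0.7,  0.2],
       [-1. ,  0.4],
       [-0.4, -0.4],
       [ 0.5, -0.1]]))
done1 (array([ 5.48120612e+02, -5.44128757e+02, -1.39057655e-01]), array([[ 0.3,  0.3],
       [-0.5,  0.5],
       [-0.4, -0.3],
       [ 0.6, -0.5]]))
[401. -62.  64.]
[ 422. -102.   64.]
[527.  19.  64.]
```

arm_command --pt "1 2.4 -2.3 0 0 0 -6.5" --pt "1 2.4 -2.3 0 0 0 -6.5" --pt "1 2.4 -2.3 0 0 0 -6.5" --pt "1 2.4 -2.3 0 0 0 -6.5" --pt "1 2.4 -2.3 0 0 0 -6.5" --pt "1 2.4 -2.3 0 0 0 -6.5" --pt "1 2.4 -2.3 0 0 0 -6.5" --pt "1 2.4 -2.3 0 0 0 -6.5" --pt "1 2.4 -2.3 0 0 0 -6.5" --pt "1 2.4 -2.3 0 0 0 -6.5" --pt "1 0.6 -3.5 0 0 0 -6.5" --pt "1 0.6 -3.5 0 0 0 -6.5" --pt "1 0.6 -3.5 0 0 0 -6.5" --pt "1 0.6 -3.5 0 0 0 -6.5" --pt "1 0.6 -3.5 0 0 0 -6.5" --pt "1 0.6 -3.5 0 0 0 -6.5" --pt "1 0.6 -3.5 0 0 0 -6.5" --pt "1 0.6 -3.5 0 0 0 -6.5" --pt "1 0.6 -3.5 0 0 0 -6.5" --pt "1 0.6 -3.5 0 0 0 -6.5"

```text
clock: 2.47
eef_pos: [464.0, 47.6, 231.6]
tool_rot: [-3.088, 1.57, 0.666]
force: [1.6, -0.6, -0.2]
width: 85.1
```

arm_command --pt "1 0.1 -1.7 0 0 0 0" --pt "1 0.1 -1.7 0 0 0 0" --pt "1 0.1 -1.7 0 0 0 0" --pt "1 0.1 -1.7 0 0 0 0" --pt "1 0 0 0 0 0 0" --pt "1 0 0 0 0 0 0"

```text
clock: 2.97
eef_pos: [467.9, -19.5, 231.5]
tool_rot: [-3.134, 1.57, 0.624]
force: [-0.3, 0.1, 0.1]
width: 85.3
```

```bash
python3 - <<'E'
from fit import *
s=ctrl.read_state();R=Rrpy(s['tool_rot']);print(s['eef_pos'],'yaw y',np.arctan2(R[1,1],R[0,1]),s['qpos'].round(2)); print(R.round(3))
im=ctrl.get_image('wrist');T=wristT(s)
def w(l,p=(525.4,20.2,.61)):
    c,q=np.cos(p[2]),np.sin(p[2]); return [p[0]+c*l[0]-q*l[1],p[1]+q*l[0]+c*l[1],l[2]]
cv2.imwrite('pics/w1.png',im)
for l in [(95,28,64),(95,-28,64),(-95,-28,64),(-95,28,64)]:
    u=proj('wrist',w(l),T);print(u.round());cv2.circle(im,tuple(int(v) for v in u),4,(0,255,0),1)
cv2.imwrite('pics/w1b.png',im)
E
```

```text
[467.90737398 -19.49923409 231.50983283] yaw y -0.955034148005081 [-0.51  0.45  0.7   2.02 -0.39  0.81 -0.54]
[[ 0.     0.578 -0.816]
 [ 0.    -0.816 -0.578]
 [-1.    -0.    -0.001]]
[246. -17.]
[317. -17.]
[310. 211.]
[252. 211.]
```

View pics/w1b.png

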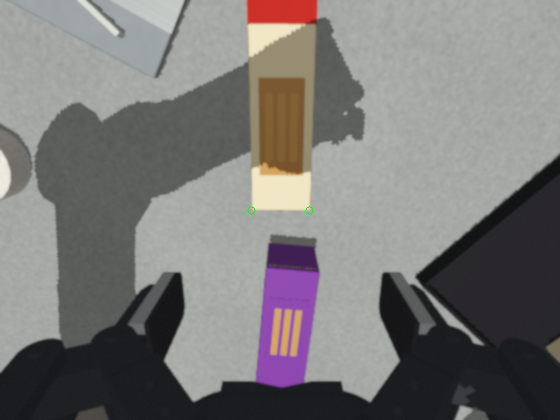

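arm_command --pt "1 0 0 -2.9 0 0 0" --pt "1 0 0 -2.9 0 0 0" --pt "1 0 0 -2.9 0 0 0" --pt "1 0 0 -2.9 0 0 0" --pt "1 0 0 -2.9 0 0 0" --pt "1 0 0 -2.9 0 0 0" --pt "1 0 0 -2.9 0 0 0" --pt "1 0 0 -0.8 0 0 0" --pt "1 0 0 0 0 0 0"

```text
clock: 3.77
eef_pos: [466.5, -17.9, 18.7]
tool_rot: [-0.93, 1.567, 2.831]
force: [-0.4, -0.4, 0.7]
width: 85.5
```

arm_command --pt "0 0 0 0 0 0 0" --pt "0 0 0 0 0 0 0" --pt "0 0 0 0 0 0 0" --pt "0 0 0 0 0 0 0" --pt "0 0 0 0 0 0 0" --pt "0 0 0 0 0 0 0" --pt "0 0 0 0 0 0 0" --pt "0 0 0 0 0 0 0"

```text
clock: 4.43
eef_pos: [469.0, -18.8, 22.0]
tool_rot: [2.588, 1.568, 0.065]
force: [-1.0, 0.2, 7.5]
width: 55.4
```

arm_command --pt "0 0 0 1 0 0 0" --pt "0 0 0 2 0 0 0" --pt "0 0 0 2 0 0 0" --pt "0 0 0 1 0 0 0" --pt "0 1 0.45 0 0 0 6.2" --pt "0 1 0.45 0 0 0 6.2" --pt "0 1 0.45 0 0 0 6.2" --pt "0 1 0.45 0 0 0 6.2" --pt "0 1 0.45 0 0 0 6.2" --pt "0 1 0.45 0 0 0 6.2" --pt "0 1 0.45 0 0 0 6.2" --pt "0 1 0.45 0 0 0 6.2" --pt "0 1 0.45 0 0 0 6.2" --pt "0 1 0.45 0 0 0 6.2" --pt "0 0 0 0 0 0 0" --pt "0 0 0 0 0 0 0"

```text
clock: 5.77
eef_pos: [567.8, 26.2, 80.8]
tool_rot: [1.488, 1.57, 0.044]
force: [-0.5, 0.2, -2.6]
width: 55.2
```

```bash
cat > st.py <<'E'
from fit import *
TH=1.703; S0=np.array([525.,336.7])
def st():
    s=ctrl.read_state();R=Rrpy(s['tool_rot']);e=s['eef_pos']
    c,q=np.cos(TH),np.sin(TH);d=e[:2]-S0
    print('clk',s['clock'],'eef',e.round(1),'phi',round(np.arctan2(R[1,1],R[0,1]),4),'tgt',round(TH-np.pi/2,4),'loc',(c*d[0]+q*d[1]).round(1),(-q*d[0]+c*d[1]).round(1),'xaxis',R[:,0].round(3),'F',s['force'].round(1),'w',round(s['width'],1),'q',s['qpos'].round(2))
    return s
E
python3 - <<'E'
from st import *
s=st()
cv2.imwrite('pics/w2.png',ctrl.get_image('wrist'));cv2.imwrite('pics/s2.png',ctrl.get_image('scene'))
cv2.imwrite('pics/t2.png',ctrl.get_image('top'))
a=cv2.imread('pics/w2.png');b=cv2.imread('pics/s2.png')[100:310,240:520]
cv2.imwrite('pics/s2c.png',cv2.resize(b,None,fx=2.8,fy=2.8,interpolation=cv2.INTER_CUBIC))
E
```

```text
clk 5.7667 eef [567.8  26.2  80.8] phi 0.1269 tgt 0.1322 loc -313.5 -1.4 xaxis [ 0.  0. -1.] F [-0.5  0.2 -2.6] w 55.2 q [-0.23  0.73  0.22  1.88 -0.28  0.56  0.29]
```

View pics/w2.png

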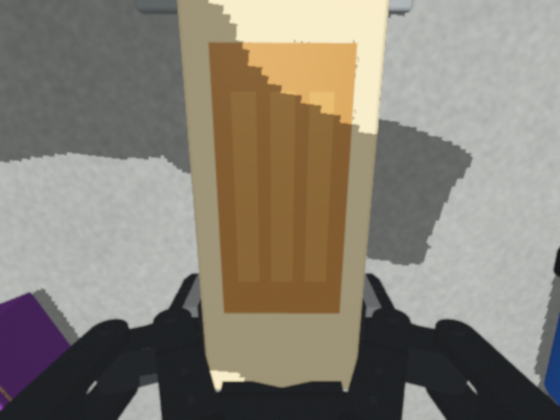

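View pics/s2c.png

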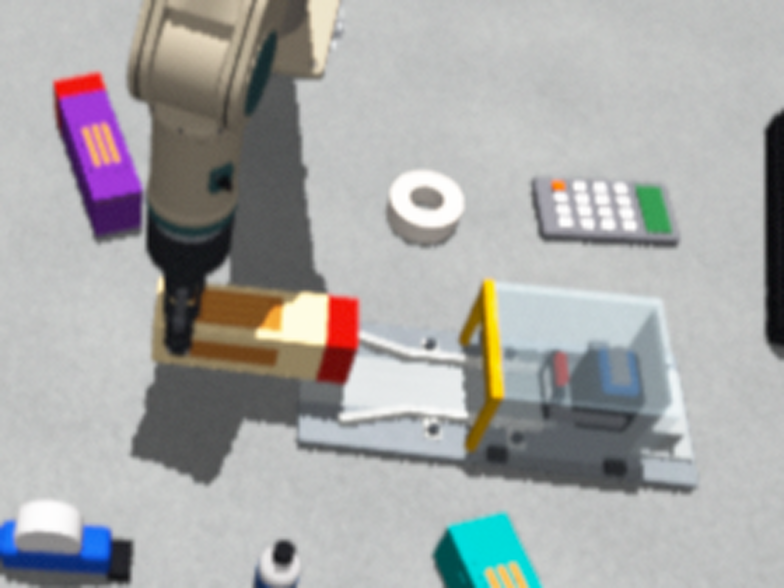

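```bash
python3 - <<'E'
from st import *
b=cv2.imread('pics/s2.png')[195:245,285:375]
cv2.imwrite('pics/s2d.png',cv2.resize(b,None,fx=8.5,fy=8.5,interpolation=cv2.INTER_CUBIC))
E
```

```text
(no output)
```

View pics/s2d.png

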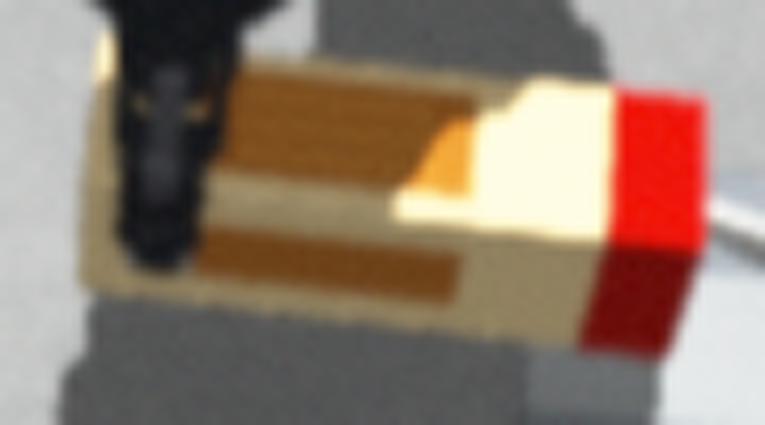

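```bash
python3 - <<'E'
from st import *
from scipy.spatial.transform import Rotation as Ro
s=lambda U:un(U,8.5,(285,195))
O=[((708,98),(95,28,32)),((700,250),(95,-28,32)),((662,357),(95,-28,-32)),((82,285),(-95,-28,-32)),((86,190),(-95,-28,32))]
def f(p):
    R=Ro.from_euler('ZYX',p[3:]).as_matrix()
    return np.concatenate([proj('scene',R@np.array(l)+p[:3])-s(u) for u,l in O])
def g(p): return np.append(f(p),[(p[5])*50])
r=least_squares(g,[560,95,95,1.7,0,0],x_scale=[10,10,10,.1,.1,.1]);print(r.x.round(3),f(r.x).round(1))
E
```

```text
[5.48352e+02 9.50340e+01 7.64510e+01 1.70100e+00 5.00000e-03 8.00000e-03] [-0.6  0.4  0.1 -0.1  0.5 -0.1 -0.1  0.7  0.1 -0.9]
```

arm_command --pt "0 -0.14 0 -1 0 0 0.3" --pt "0 0 0 -1 0 0 0" --pt "0 0 0 -1 0 0 0" --pt "0 0 0 -0.8 0 0 0" --pt "0 0 0 -0.2 0 0 0" --pt "0 0 0 0 0 0 0"

```text
clock: 6.42
eef_pos: [565.4, 26.0, 39.0]
tool_rot: [-1.682, 1.568, -3.119]
force: [-0.5, 0.6, -2.4]
width: 55.1
```

```bash
python3 -c "
from st import *
st()"
```

```text
clk 6.4167 eef [565.4  26.   39. ] phi 0.1342 tgt 0.1322 loc -313.4 0.9 xaxis [-0.003 -0.    -1.   ] F [-0.5  0.6 -2.4] w 55.1 q [-0.21  0.8   0.19  1.9  -0.29  0.48  0.31]
```

arm_command --pt "0 -0.2 1.5 -0.1 0 0 0" --pt "0 -0.2 1.5 0 0 0 0" --pt "0 -0.2 1.5 0 0 0 0" --pt "0 -0.2 1.5 0 0 0 0" --pt "0 -0.2 1.5 0 0 0 0" --pt "0 -0.2 1.5 0 0 0 0" --pt "0 0 0 0 0 0 0"

```text
clock: 7.0
eef_pos: [553.9, 120.7, 39.4]
tool_rot: [3.063, 1.568, 1.632]
force: [-0.4, 0.9, -2.4]
width: 55.1
```

```bash
python3 - <<'E'
from st import *
st()
cv2.imwrite('pics/s3.png',ctrl.get_image('scene'));cv2.imwrite('pics/t3.png',ctrl.get_image('top'))
b=cv2.imread('pics/s3.png')[170:280,290:490]
B=cv2.resize(b,(800,440),interpolation=cv2.INTER_CUBIC)
cv2.imwrite('pics/s3c.png',B)
E
```

```text
clk 7.0 eef [553.9 120.7  39.4] phi 0.1393 tgt 0.1322 loc -217.9 -0.2 xaxis [-0.     0.003 -1.   ] F [-0.4  0.9 -2.4] w 55.1 q [-0.39  0.8   0.2   1.9  -0.33  0.48  0.19]
```

View pics/s3c.png

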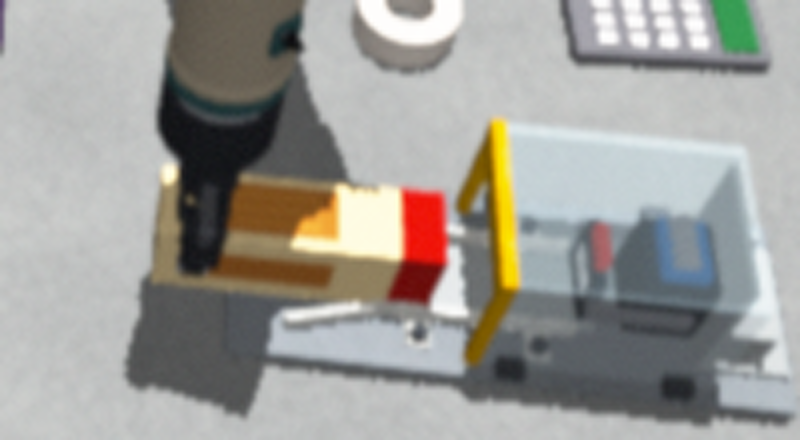

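arm_command --pt "0 -0.18 1.4 -0.1 0 0 -0.3" --pt "0 -0.18 1.4 0 0 0 0" --pt "0 -0.18 1.4 0 0 0 0" --pt "0 0 0 0 0 0 0"

```text
clock: 7.43
eef_pos: [548.9, 159.9, 38.4]
tool_rot: [3.01, 1.569, 1.57]
force: [-0.2, 2.1, -2.8]
width: 55.5
```

```bash
python3 -c "
from st import *
st()"
```

```text
clk 7.4333 eef [548.9 159.9  38.4] phi 0.1311 tgt 0.1322 loc -178.4 -0.3 xaxis [ 0.     0.002 -1.   ] F [-0.2  2.1 -2.8] w 55.5 q [-0.47  0.81  0.22  1.88 -0.35  0.49  0.12]
```

arm_command --pt "0 -0.17 1.3 -0.05 0 0 0" --pt "0 -0.17 1.3 0 0 0 0" --pt "0 -0.17 1.3 0 0 0 0" --pt "0 -0.13 1 0 0 0 0" --pt "0 0 0 0 0 0 0"

```text
clock: 7.85
eef_pos: [542.8, 209.8, 38.0]
tool_rot: [2.585, 1.568, 1.145]
force: [0.6, 2.4, 0.6]
width: 55.6
```

```bash
python3 - <<'E'
from st import *
st()
cv2.imwrite('pics/s4.png',ctrl.get_image('scene'))
b=cv2.imread('pics/s4.png')[170:280,290:490]
cv2.imwrite('pics/s4c.png',cv2.resize(b,(800,440),interpolation=cv2.INTER_CUBIC))
E
```

```text
clk 7.85 eef [542.8 209.8  38. ] phi 0.1312 tgt 0.1322 loc -128.2 -0.9 xaxis [ 0.001  0.002 -1.   ] F [0.6 2.4 0.6] w 55.6 q [-0.56  0.82  0.24  1.86 -0.36  0.51  0.05]
```

View pics/s4c.png

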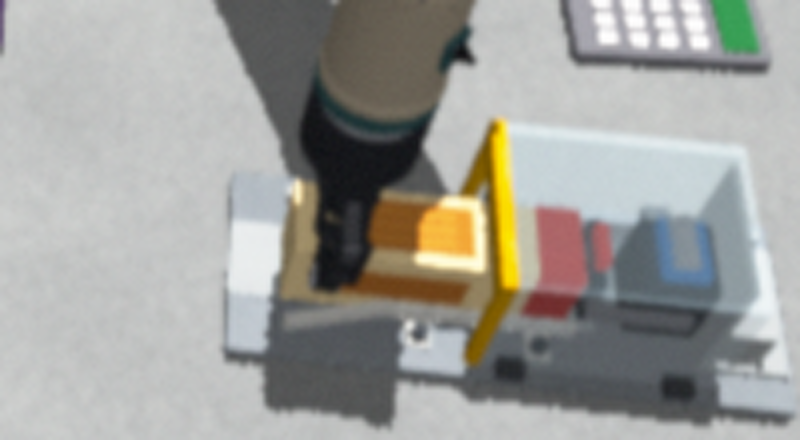

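arm_command --pt "0 -0.07 0.5 0 0 0 0" --pt "0 -0.07 0.5 0 0 0 0" --pt "0 -0.06 0.5 0 0 0 0" --pt "0 0 0 0 0 0 0"

```text
clock: 8.23
eef_pos: [541.1, 221.5, 38.0]
tool_rot: [0.701, 1.569, -0.742]
force: [0.2, -3.3, 3.5]
width: 55.6
```

```bash
python3 -c "
from st import *
st()"
```

```text
clk 8.2333 eef [541.1 221.5  38. ] phi 0.1285 tgt 0.1322 loc -116.3 -0.8 xaxis [ 0.001 -0.001 -1.   ] F [ 0.2 -3.3  3.5] w 55.6 q [-0.59  0.82  0.24  1.85 -0.36  0.52  0.03]
```

arm_command --pt "0 -0.07 0.5 0 0 0 0" --pt "0 -0.07 0.5 0 0 0 0" --pt "0 -0.03 0.2 0 0 0 0" --pt "0 0 0 0 0 0 0" --pt "0 0 0 0 0 0 0"

```text
clock: 8.65
eef_pos: [539.9, 230.7, 38.1]
tool_rot: [0.181, 1.567, -1.263]
force: [0.3, -8.7, 3.4]
width: 55.5
```

```bash
python3 - <<'E'
from st import *
st()
cv2.imwrite('pics/s5.png',ctrl.get_image('scene'))
b=cv2.imread('pics/s5.png')[170:280,290:490]
cv2.imwrite('pics/s5c.png',cv2.resize(b,(800,440),interpolation=cv2.INTER_CUBIC))
E
```

```text
clk 8.65 eef [539.9 230.7  38.1] phi 0.1276 tgt 0.1322 loc -107.0 -0.8 xaxis [ 0.001 -0.004 -1.   ] F [ 0.3 -8.7  3.4] w 55.5 q [-0.61  0.82  0.25  1.84 -0.36  0.52  0.01]
```

View pics/s5c.png

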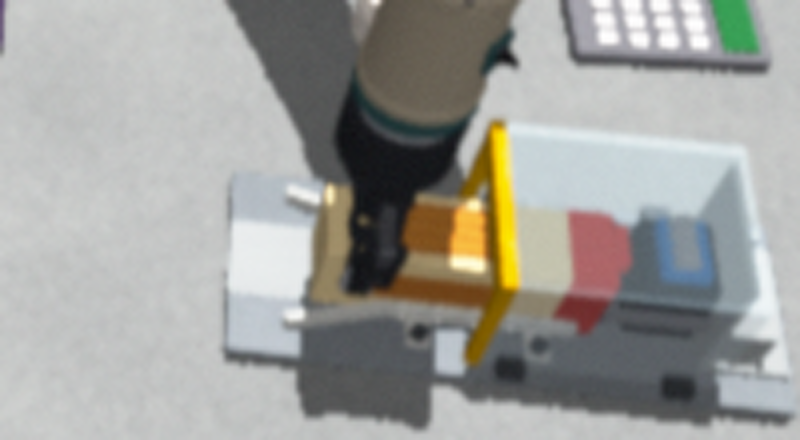

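arm_command --pt "0 -0.05 0.4 0 0 0 0" --pt "0 0 0 0 0 0 0" --pt "0 0 0 0 0 0 0"

```text
clock: 8.95
eef_pos: [539.9, 230.7, 38.0]
tool_rot: [0.026, 1.563, -1.419]
force: [1.5, -16.2, 4.7]
width: 55.3
```

arm_command --pt "0 -0.05 0.4 0 0 0 0" --pt "0 0 0 0 0 0 0" --pt "0 0 0 0 0 0 0"

```text
clock: 9.2
eef_pos: [540.0, 230.8, 38.0]
tool_rot: [-0.0, 1.558, -1.448]
force: [1.5, -22.0, 7.1]
width: 55.5
```

```bash
python3 -c "
from st import *
st()"
```

```text
clk 9.2 eef [540.  230.8  38. ] phi 0.1234 tgt 0.1322 loc -107.0 -0.9 xaxis [ 0.002 -0.013 -1.   ] F [  1.5 -22.    7.1] w 55.5 q [-0.62  0.83  0.26  1.84 -0.36  0.53 -0.  ]
```

arm_command --pt "0 0 0 0 0 0 0" --pt "0 0.13 -1 0 0 0 0" --pt "0 0.13 -1 0 0 0 0" --pt "0 0.26 -2 0.05 0 0 0" --pt "0 0.37 -2.8 0.05 0 0 0" --pt "0 0.37 -2.8 0 0 0 0" --pt "0 0.37 -2.8 0 0 0 0" --pt "0 0.37 -2.8 0 0 0 0" --pt "0 0.37 -2.8 0 0 0 0" --pt "0 0.37 -2.8 0 0 0 0" --pt "0 0.37 -2.8 0.2 0 0 0" --pt "0 0.26 -2 0.5 0 0 0" --pt "0 0 0 1 0 0 0" --pt "0 0 0 1 0 0 0"

```text
clock: 10.37
eef_pos: [571.4, -14.8, 65.6]
tool_rot: [-2.324, 1.57, 2.514]
force: [0.5, 0.8, -1.5]
width: 55.5
```

```bash
python3 - <<'E'
from st import *
st()
cv2.imwrite('pics/s6.png',ctrl.get_image('scene'))
b=cv2.imread('pics/s6.png')[150:290,240:490]
cv2.imwrite('pics/s6c.png',cv2.resize(b,(800,448),interpolation=cv2.INTER_CUBIC))
E
```

```text
clk 10.3667 eef [571.4 -14.8  65.6] phi 0.1264 tgt 0.1322 loc -354.5 0.3 xaxis [-0.001  0.001 -1.   ] F [ 0.5  0.8 -1.5] w 55.5 q [-0.15  0.76  0.2   1.87 -0.27  0.54  0.36]
```

View pics/s6c.png

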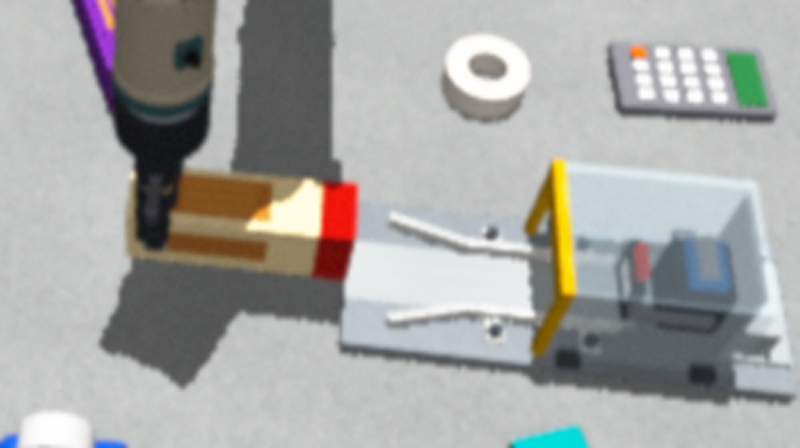

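arm_command --pt "0 0 0 1.5 0 0 0" --pt "0 -0.62 0.2 0.5 0 0 -6.9" --pt "0 -0.62 0.2 0 0 0 -6.9" --pt "0 -0.62 0.2 0 0 0 -6.9" --pt "0 -0.62 0.2 0 0 0 -6.9" --pt "0 -0.62 0.2 0 0 0 -6.9" --pt "0 -0.62 0.2 0 0 0 -6.9" --pt "0 -0.62 0.2 0 0 0 -6.9" --pt "0 -0.62 0.2 0 0 0 -6.9" --pt "0 -0.62 0.2 0 0 0 -6.9" --pt "0 -0.62 0.2 0 0 0 -6.9" --pt "0 -0.62 0.2 0 0 0 -6.9" --pt "0 -0.62 0.2 0 0 0 -6.9" --pt "0 -0.62 0.2 0 0 0 -6.9" --pt "0 0 0 -2 0 0 0" --pt "0 0 0 -2 0 0 0" --pt "0 0 0 -1.5 0 0 0" --pt "0 0 0 -0.5 0 0 0" --pt "0 0 0 0 0 0 0"

```text
clock: 12.0
eef_pos: [490.1, 14.0, 24.8]
tool_rot: [-0.748, 1.568, 2.531]
force: [0.5, -1.0, -2.7]
width: 55.6
```

```bash
python3 -c "
from st import *
st()"
```

```text
clk 12.0 eef [490.1  14.   24.8] phi -1.4341 tgt 0.1322 loc -315.3 77.1 xaxis [-0.002  0.002 -1.   ] F [ 0.5 -1.  -2.7] w 55.6 q [-0.38  0.82  0.46  2.11 -0.91  0.42 -0.62]
```

arm_command --pt "0 0 0 -0.15 0 0 0" --pt "0 0 0 -0.1 0 0 0" --pt "0 0 0 0 0 0 0"

```text
clock: 12.25
eef_pos: [491.5, 12.4, 23.9]
tool_rot: [-3.114, 1.569, 0.162]
force: [0.2, -0.8, -1.9]
width: 55.3
```

```bash
python3 -c "
from st import *
st()"
```

```text
clk 12.25 eef [491.5  12.4  23.9] phi -1.436 tgt 0.1322 loc -317.1 75.9 xaxis [ 0.001  0.    -1.   ] F [ 0.2 -0.8 -1.9] w 55.3 q [-0.38  0.82  0.46  2.11 -0.92  0.42 -0.62]
```

Near contact; another 1.5 mm, then release and rise.

arm_command --pt "0 0 0 -0.1 0 0 0" --pt "0 0 0 -0.05 0 0 0" --pt "0 0 0 0 0 0 0"

```text
clock: 12.5
eef_pos: [491.3, 12.1, 22.1]
tool_rot: [-3.037, 1.57, 0.239]
force: [0.4, 0.7, -0.2]
width: 55.6
```

arm_command --pt "0.6 0 0 0 0 0 0" --pt "1 0 0 0 0 0 0" --pt "1 0 0 0 0 0 0" --pt "1 0 0 0 0 0 0" --pt "1 0 0 0 0 0 0" --pt "1 0 0 1 0 0 0" --pt "1 0 0 2 0 0 0" --pt "1 0 0 3 0 0 0" --pt "1 0 0 3.5 0 0 0" --pt "1 0 0 3.5 0 0 0"

```text
clock: 13.33
eef_pos: [490.2, 11.8, 152.9]
tool_rot: [0.203, 1.569, -2.805]
force: [0.9, 0.0, 0.7]
width: 85.1
```

```bash
python3 - <<'E'
from st import *
st()
cv2.imwrite('pics/s7.png',ctrl.get_image('scene'));cv2.imwrite('pics/t7.png',ctrl.get_image('top'));cv2.imwrite('pics/w7.png',ctrl.get_image('wrist'))
E
```

```text
clk 13.3333 eef [490.2  11.8 152.9] phi -1.4371 tgt 0.1322 loc -317.5 77.3 xaxis [-0.002 -0.001 -1.   ] F [0.9 0.  0.7] w 85.1 q [-0.57  0.64  0.74  2.05 -0.66  0.71 -0.83]
```

View pics/w7.png

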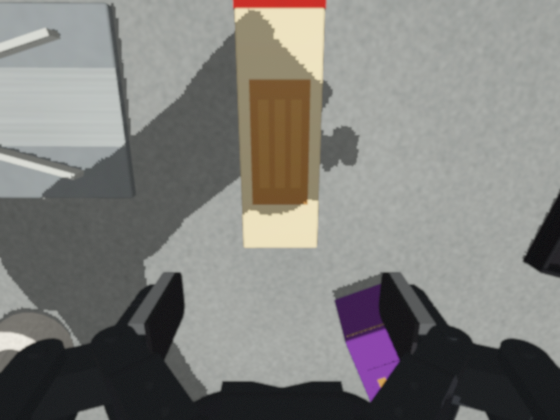

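View pics/s7.png

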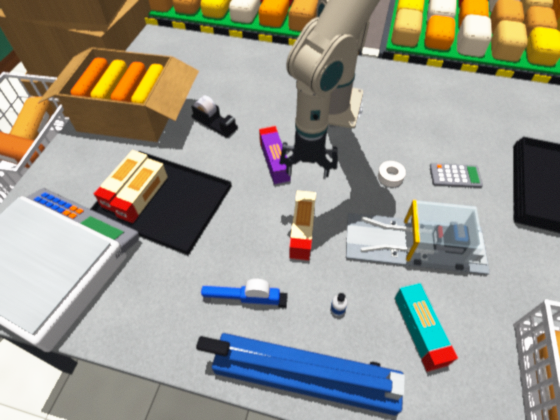

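```bash
python3 - <<'E'
from st import *
s=ctrl.read_state();T=wristT(s)
a=back('wrist',(244,248),64,T);b=back('wrist',(317,247),64,T);print(a,b,np.linalg.norm(a-b))
m=(a+b)/2;d=b-a;yaw=np.arctan2(d[1],d[0])+np.pi/2;print(m,yaw,'cen',m[:2]+95*np.array([np.cos(yaw),np.sin(yaw)]))
r=back('wrist',(236,8),64,T),back('wrist',(325,8),64,T);print((r[0]+r[1])/2, np.linalg.norm((r[0]+r[1])/2-m),'should be 160')
E
```

```text
[461.99927275  35.47743635  64.        ] [470.08946038 -18.63482773  64.        ] 54.71369352373588
[466.04436656   8.42130431  64.        ] 0.1484082198217651 cen [560.00009786  22.46838788]
[623.24259791  29.39571812  64.        ] 158.59133007016095 should be 160
```

arm_command --pt "1 0.6 0.1 2 0 0 6.9" --pt "1 0.6 0.1 2 0 0 6.9" --pt "1 0.6 0.1 0 0 0 6.9" --pt "1 0.6 0.1 0 0 0 6.9" --pt "1 0.6 0.1 0 0 0 6.9" --pt "1 0.6 0.1 0 0 0 6.9" --pt "1 0.6 0.1 0 0 0 6.9" --pt "1 0.6 0.1 0 0 0 6.9" --pt "1 0.6 0.1 0 0 0 6.9" --pt "1 0.6 0.1 0 0 0 6.9" --pt "1 0.6 0.1 0 0 0 6.9" --pt "1 0.6 0.1 0 0 0 6.9" --pt "1 0.6 0.1 0 0 0 6.9" --pt "1 0.6 0.1 0 0 0 6.9" --pt "1 0.6 0.1 0 0 0 6.9" --pt "1 0.6 0.1 0 0 0 6.9" --pt "1 0.6 0.1 0 0 0 6.9" --pt "1 0.6 0.1 0 0 0 6.9" --pt "1 0.6 0.1 0 0 0 6.9" --pt "1 0.6 0 0 0 0 6.9"

```text
clock: 15.15
eef_pos: [610.3, 31.6, 190.2]
tool_rot: [-2.935, 1.568, 2.756]
force: [-1.0, -0.6, 0.2]
width: 85.7
```

arm_command --pt "1 0.6 0 0 0 0 7" --pt "1 0.6 0 0 0 0 7" --pt "1 0.6 0 0 0 0 7" --pt "1 0.1 0 0 0 0 7" --pt "1 0 0 0 0 0 7" --pt "1 0 0 0 0 0 7" --pt "1 0 0 0 0 0 0" --pt "1 0 0 0 0 0 0"

```text
clock: 15.82
eef_pos: [629.2, 31.0, 190.6]
tool_rot: [2.571, 1.568, 2.702]
force: [-1.0, 0.5, 0.1]
width: 85.8
```

```bash
python3 - <<'E'
from st import *
s=st();cv2.imwrite('pics/w8.png',ctrl.get_image('wrist'))
E
```

```text
clk 15.8167 eef [629.2  31.  190.6] phi 1.7017 tgt 0.1322 loc -316.7 -63.0 xaxis [-0.002  0.001 -1.   ] F [-1.   0.5  0.1] w 85.8 q [-0.02  0.64 -0.11  1.61  0.09  0.89  1.53]
```

View pics/w8.png

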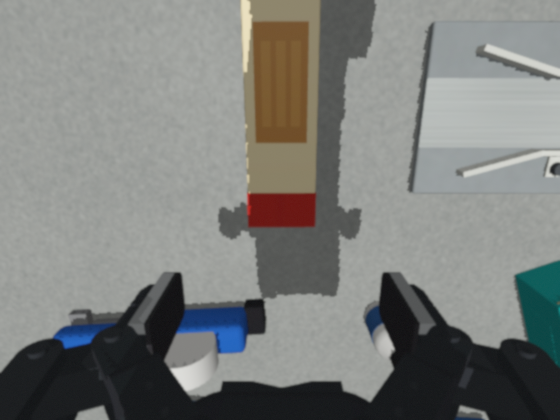

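arm_command --pt "1 0 0 -3 0 0 0" --pt "1 0 0 -3 0 0 0" --pt "1 0 0 -3 0 0 0" --pt "1 0 0 -3 0 0 0" --pt "1 0 0 -3 0 0 0" --pt "1 0 0 -1.5 0 0 0" --pt "1 0 0 -0.4 0 0 0" --pt "1 0 0 0 0 0 0" --pt "0 0 0 0 0 0 0" --pt "0 0 0 0 0 0 0" --pt "0 0 0 0 0 0 0" --pt "0 0 0 0 0 0 0" --pt "0 0 0 0 0 0 0" --pt "0 0 0 0 0 0 0" --pt "0 0 0 0 0 0 0" --pt "0 0 0 0 0 0 0"

```text
clock: 17.2
eef_pos: [631.5, 31.1, 24.7]
tool_rot: [-0.041, 1.567, 0.093]
force: [-0.2, -0.0, 6.3]
width: 55.3
```

```bash
python3 -c "
from st import *
st()"
```

```text
clk 17.2 eef [631.5  31.1  24.7] phi 1.7048 tgt 0.1322 loc -316.9 -65.3 xaxis [ 0.003  0.    -1.   ] F [-0.2 -0.   6.3] w 55.3 q [-0.04  0.87 -0.09  1.71  0.12  0.57  1.5 ]
```

arm_command --pt "0 0 0 1 0 0 0" --pt "0 0 0 2 0 0 0" --pt "0 0 0 2 0 0 0" --pt "0 0 0 2 0 0 0" --pt "0 -0.48 -0.17 0 0 0 -6.93" --pt "0 -0.48 -0.17 0 0 0 -6.93" --pt "0 -0.48 -0.17 0 0 0 -6.93" --pt "0 -0.48 -0.17 0 0 0 -6.93" --pt "0 -0.48 -0.17 0 0 0 -6.93" --pt "0 -0.48 -0.17 0 0 0 -6.93" --pt "0 -0.48 -0.17 0 0 0 -6.93" --pt "0 -0.48 -0.17 0 0 0 -6.93" --pt "0 -0.48 -0.17 0 0 0 -6.93" --pt "0 -0.48 -0.17 0 0 0 -6.93" --pt "0 -0.48 -0.17 0 0 0 -6.93" --pt "0 -0.48 -0.17 0 0 0 -6.93" --pt "0 -0.48 -0.17 0 0 0 -6.93" --pt "0 0 0 0 0 0 0" --pt "0 0 0 0 0 0 0"

```text
clock: 18.78
eef_pos: [567.4, 9.2, 93.2]
tool_rot: [-2.683, 1.571, 2.166]
force: [0.9, 0.0, -2.4]
width: 55.1
```

```bash
python3 - <<'E'
from st import *
s=st();cv2.imwrite('pics/w9.png',ctrl.get_image('wrist'))
cv2.imwrite('pics/s9.png',ctrl.get_image('scene'))
b=cv2.imread('pics/s9.png')[150:290,240:490]
cv2.imwrite('pics/s9c.png',cv2.resize(b,(800,448),interpolation=cv2.INTER_CUBIC))
E
```

```text
clk 18.7833 eef [567.4   9.2  93.2] phi 0.1363 tgt 0.1322 loc -330.2 1.1 xaxis [-0.  0. -1.] F [ 0.9  0.  -2.4] w 55.1 q [-0.27  0.72  0.32  1.88 -0.38  0.6   0.43]
```

View pics/w9.png

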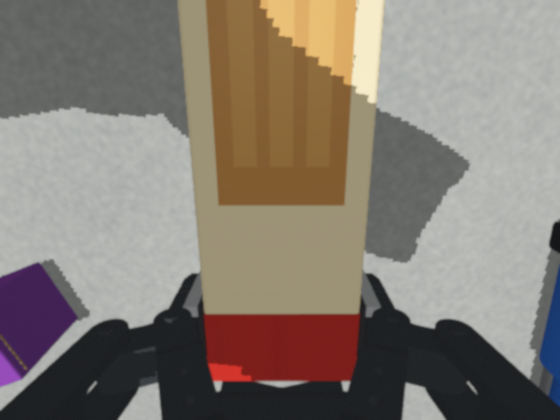

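View pics/s9c.png

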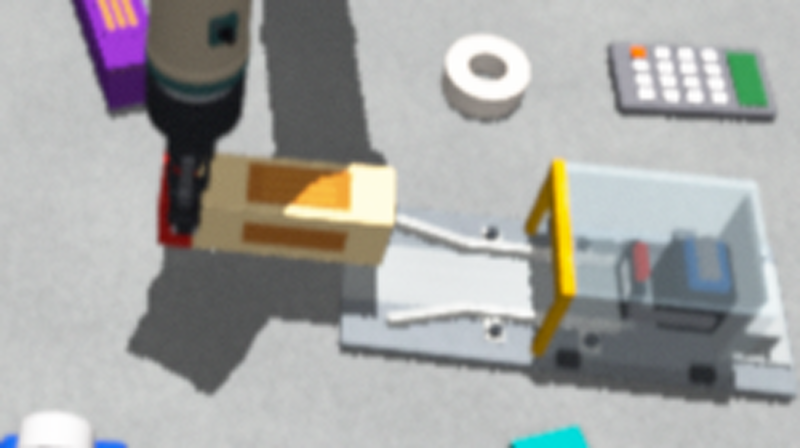

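arm_command --pt "0 0.17 0 -1.3 0 0 -0.2" --pt "0 0 0 -1.5 0 0 0" --pt "0 0 0 -1.5 0 0 0" --pt "0 0 0 -0.9 0 0 0" --pt "0 -0.2 1.5 0 0 0 0" --pt "0 -0.2 1.5 0 0 0 0" --pt "0 -0.2 1.5 0 0 0 0" --pt "0 -0.2 1.5 0 0 0 0" --pt "0 -0.2 1.5 0 0 0 0" --pt "0 -0.2 1.5 0 0 0 0" --pt "0 -0.2 1.5 0 0 0 0" --pt "0 0 0 0 0 0 0"

```text
clock: 19.88
eef_pos: [554.9, 118.1, 40.2]
tool_rot: [-3.003, 1.568, 1.844]
force: [-0.5, 0.2, -2.3]
width: 55.2
```

```bash
python3 - <<'E'
from st import *
s=st()
cv2.imwrite('pics/s10.png',ctrl.get_image('scene'))
b=cv2.imread('pics/s10.png')[150:290,240:490]
cv2.imwrite('pics/s10c.png',cv2.resize(b,(800,448),interpolation=cv2.INTER_CUBIC))
E
```

```text
clk 19.8833 eef [554.9 118.1  40.2] phi 0.1348 tgt 0.1322 loc -220.7 -0.8 xaxis [-0.001  0.003 -1.   ] F [-0.5  0.2 -2.3] w 55.2 q [-0.44  0.81  0.29  1.9  -0.46  0.5   0.3 ]
```

View pics/s10c.png

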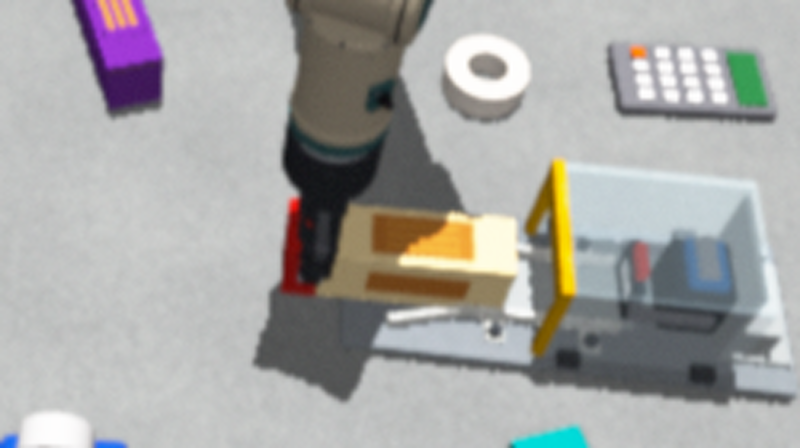

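arm_command --pt "0 -0.18 1.4 -0.05 0 0 0" --pt "0 -0.18 1.4 -0.05 0 0 0" --pt "0 -0.18 1.4 0 0 0 0" --pt "0 -0.18 1.4 -0.05 0 0 0" --pt "0 -0.18 1.4 0 0 0 0" --pt "0 -0.13 1.0 0 0 0 0" --pt "0 0 0 0 0 0 0"

```text
clock: 20.52
eef_pos: [545.8, 189.6, 40.6]
tool_rot: [0.071, 1.566, -1.371]
force: [-2.9, -5.1, 12.8]
width: 55.2
```

```bash
python3 -c "
from st import *
st()"
```

```text
clk 20.5167 eef [545.8 189.6  40.6] phi 0.1283 tgt 0.1322 loc -148.5 -1.2 xaxis [ 0.001 -0.004 -1.   ] F [-2.9 -5.1 12.8] w 55.2 q [-0.59  0.82  0.33  1.87 -0.47  0.53  0.18]
```

arm_command --pt "0 0 0 0.1 0 0 0" --pt "0 0 0 0.05 0 0 0" --pt "0 0 0 0 0 0 0"

```text
clock: 20.77
eef_pos: [545.2, 192.6, 40.7]
tool_rot: [-0.325, 1.57, -1.767]
force: [-0.2, -2.7, 1.6]
width: 55.5
```

```bash
python3 - <<'E'
from st import *
s=st()
cv2.imwrite('pics/s11.png',ctrl.get_image('scene'))
b=cv2.imread('pics/s11.png')[170:280,290:490]
cv2.imwrite('pics/s11c.png',cv2.resize(b,(800,440),interpolation=cv2.INTER_CUBIC))
E
```

```text
clk 20.7667 eef [545.2 192.6  40.7] phi 0.1283 tgt 0.1322 loc -145.5 -1.1 xaxis [-0.    -0.001 -1.   ] F [-0.2 -2.7  1.6] w 55.5 q [-0.59  0.82  0.32  1.87 -0.48  0.53  0.18]
```

View pics/s11c.png

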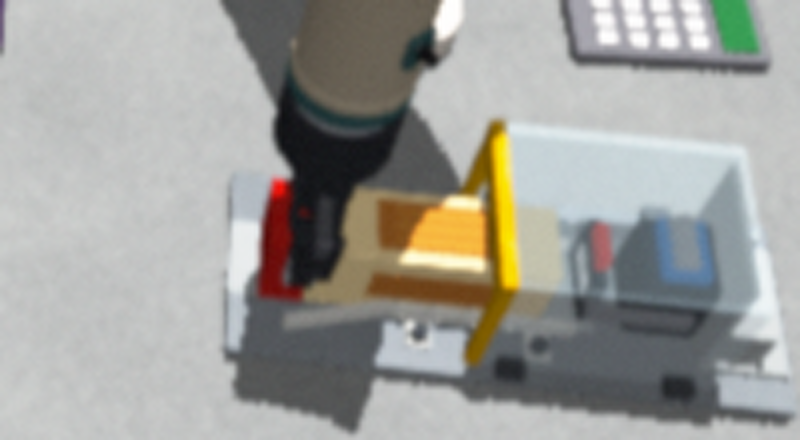

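arm_command --pt "0 -0.13 1 0 0 0 0" --pt "0 -0.13 1 0 0 0 0" --pt "0 -0.07 0.5 0 0 0 0" --pt "0 0 0 0 0 0 0"

```text
clock: 21.15
eef_pos: [541.7, 220.4, 40.7]
tool_rot: [2.113, 1.57, 0.672]
force: [0.0, -1.4, -0.1]
width: 55.5
```

arm_command --pt "0 -0.07 0.5 0 0 0 0" --pt "0 -0.07 0.5 0 0 0 0" --pt "0 -0.03 0.2 0 0 0 0" --pt "0 0 0 0 0 0 0"

```text
clock: 21.48
eef_pos: [540.5, 228.3, 40.7]
tool_rot: [0.075, 1.567, -1.367]
force: [1.3, -7.9, 0.9]
width: 55.6
```

```bash
python3 -c "
from st import *
st()"
```

```text
clk 21.4833 eef [540.5 228.3  40.7] phi 0.1285 tgt 0.1322 loc -109.5 -1.1 xaxis [ 0.001 -0.004 -1.   ] F [ 1.3 -7.9  0.9] w 55.6 q [-0.66  0.83  0.34  1.84 -0.48  0.55  0.12]
```

arm_command --pt "0 -0.05 0.4 0 0 0 0" --pt "0 -0.03 0.2 0 0 0 0" --pt "0 0 0 0 0 0 0" --pt "0 0 0 0 0 0 0"

```text
clock: 21.82
eef_pos: [540.2, 228.4, 41.0]
tool_rot: [-0.059, 1.561, -1.504]
force: [-0.1, -19.0, 4.2]
width: 55.4
```

arm_command --pt "0 -0.05 0.3 0 0 0 0" --pt "0 0 0 0 0 0 0" --pt "0 0 0 0 0 0 0" --pt "0 0 0 0 0 0 0" --pt "0 0 0 0 0 0 0"

```text
clock: 22.23
eef_pos: [540.0, 228.3, 41.1]
tool_rot: [-0.076, 1.558, -1.522]
force: [-1.1, -25.4, 6.2]
width: 55.6
```

```bash
python3 - <<'E'
from st import *
s=st()
cv2.imwrite('pics/s12.png',ctrl.get_image('scene'))
b=cv2.imread('pics/s12.png')[170:280,290:490]
cv2.imwrite('pics/s12c.png',cv2.resize(b,(800,440),interpolation=cv2.INTER_CUBIC))
E
```

```text
clk 22.2333 eef [540.  228.3  41.1] phi 0.1245 tgt 0.1322 loc -109.4 -0.6 xaxis [ 0.001 -0.013 -1.   ] F [ -1.1 -25.4   6.2] w 55.6 q [-0.67  0.83  0.35  1.84 -0.48  0.56  0.11]
```

View pics/s12c.png

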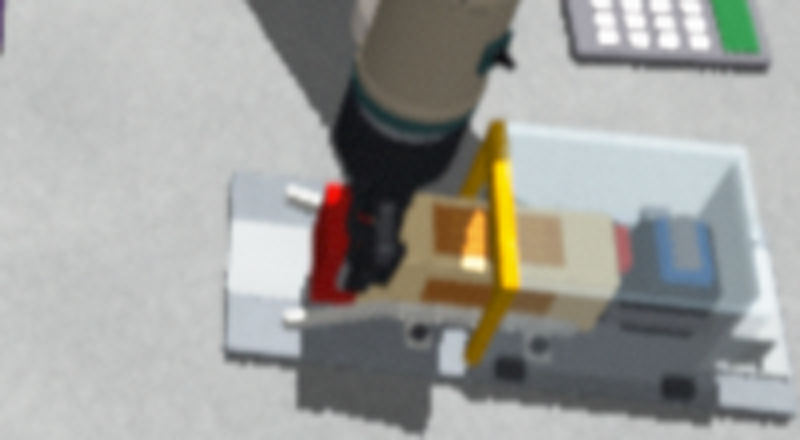

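arm_command --pt "0 0.13 -1 0 0 0 0" --pt "0 0.13 -1 0.05 0 0 0" --pt "0 0.26 -2 0.05 0 0 0" --pt "0 0.37 -2.8 0.05 0 0 0" --pt "0 0.37 -2.8 0 0 0 0" --pt "0 0.37 -2.8 0 0 0 0" --pt "0 0.37 -2.8 0 0 0 0" --pt "0 0.37 -2.8 0 0 0 0" --pt "0 0.37 -2.8 0 0 0 0" --pt "0 0.37 -2.8 0.2 0 0 0" --pt "0 0.26 -2 0.5 0 0 0" --pt "0 0 0 2 0 0 0" --pt "0 0 0 3 0 0 0" --pt "0 0 0 2.5 0 0 0" --pt "0 0 0 0 0 0 0"

```text
clock: 23.53
eef_pos: [576.3, -15.1, 128.7]
tool_rot: [1.606, 1.561, 0.165]
force: [0.4, 0.0, -2.4]
width: 55.5
```

```bash
python3 - <<'E'
from st import *
s=st()
cv2.imwrite('pics/s13.png',ctrl.get_image('scene'))
b=cv2.imread('pics/s13.png')[130:290,90:490]
cv2.imwrite('pics/s13c.png',cv2.resize(b,(800,320),interpolation=cv2.INTER_CUBIC))
E
```

```text
clk 23.5333 eef [576.3 -15.1 128.7] phi 0.1303 tgt 0.1322 loc -355.5 -4.5 xaxis [ 0.009  0.002 -1.   ] F [ 0.4  0.  -2.4] w 55.5 q [-0.24  0.68  0.35  1.84 -0.35  0.68  0.44]
```

View pics/s13c.png

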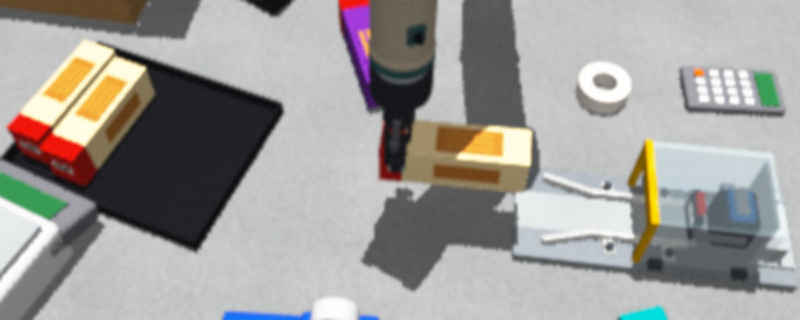

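arm_command --pt "0 -0.46 -2.16 0 0 0 -6.98" --pt "0 -0.46 -2.16 0 0 0 -6.98" --pt "0 -0.46 -2.16 0 0 0 -6.98" --pt "0 -0.46 -2.16 0 0 0 -6.98" --pt "0 -0.46 -2.16 0 0 0 -6.98" --pt "0 -0.46 -2.16 0 0 0 -6.98" --pt "0 -0.46 -2.16 0 0 0 -6.98" --pt "0 -0.46 -2.16 0 0 0 -6.98" --pt "0 -0.46 -2.16 0 0 0 -6.98" --pt "0 -0.46 -2.16 0 0 0 -6.98" --pt "0 -0.46 -2.16 0 0 0 -6.98" --pt "0 -0.46 -2.16 0 0 0 -6.98" --pt "0 -0.46 -2.16 0 0 0 -6.98" --pt "0 -0.46 -2.16 0 0 0 -6.98" --pt "0 -0.46 -2.16 0 0 0 -6.98" --pt "0 0 0 0 0 0 0" --pt "0 0 0 0 0 0 0"

```text
clock: 25.0
eef_pos: [502.7, -340.2, 122.6]
tool_rot: [-0.3, 1.569, 2.714]
force: [0.0, 0.3, -3.0]
width: 55.3
```

```bash
python3 - <<'E'
from st import *
s=st()
cv2.imwrite('pics/s14.png',ctrl.get_image('scene'));cv2.imwrite('pics/t14.png',ctrl.get_image('top'))
b=cv2.imread('pics/s14.png')[100:260,60:290]
cv2.imwrite('pics/s14c.png',cv2.resize(b,(800,556),interpolation=cv2.INTER_CUBIC))
b=cv2.imread('pics/t14.png')[130:270,270:470]
cv2.imwrite('pics/t14c.png',cv2.resize(b,(800,560),interpolation=cv2.INTER_CUBIC))
E
```

```text
clk 25.0 eef [ 502.7 -340.2  122.6] phi -1.6985 tgt 0.1322 loc -668.0 111.4 xaxis [-0.002  0.001 -1.   ] F [ 0.   0.3 -3. ] w 55.3 q [ 0.09  0.85  0.8   1.75 -0.77  0.89 -0.46]
```

View pics/s14c.png

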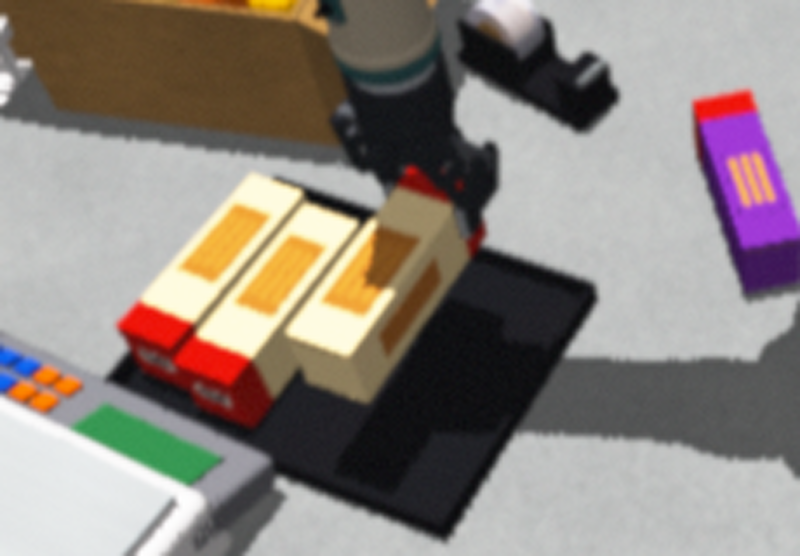

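View pics/t14c.png

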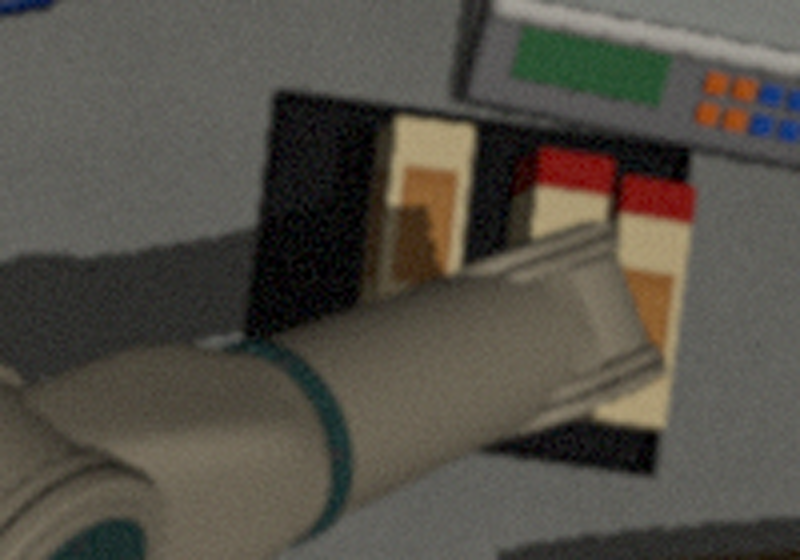

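arm_command --pt "0 0.4 0 -2 0 0 0" --pt "0 0 0 -2 0 0 0" --pt "0 0 0 -1.5 0 0 0" --pt "0 0 0 -1.2 0 0 0" --pt "0 0 0 -1 0 0 0" --pt "0 0 0 -0.8 0 0 0" --pt "0 0 0 -0.4 0 0 0" --pt "0 0 0 0 0 0 0"

```text
clock: 25.77
eef_pos: [507.1, -339.8, 34.6]
tool_rot: [-0.529, 1.57, 2.485]
force: [-0.2, -0.6, -1.9]
width: 55.1
```

```bash
python3 -c "
from st import *
st()"
```

```text
clk 25.7667 eef [ 507.1 -339.8   34.6] phi -1.6979 tgt 0.1322 loc -668.2 106.9 xaxis [-0.001  0.001 -1.   ] F [-0.2 -0.6 -1.9] w 55.1 q [ 0.15  0.96  0.69  1.78 -0.88  0.74 -0.38]
```

arm_command --pt "0 0 0 -0.15 0 0 0" --pt "0 0 0 -0.15 0 0 0" --pt "0 0 0 0 0 0 0"

```text
clock: 26.02
eef_pos: [507.6, -340.3, 32.7]
tool_rot: [2.774, 1.57, -0.495]
force: [-0.7, 0.3, -1.7]
width: 55.4
```

arm_command --pt "0 0 0 -0.1 0 0 0" --pt "0 0 0 -0.05 0 0 0" --pt "0 0 0 0 0 0 0"

```text
clock: 26.27
eef_pos: [507.5, -340.1, 30.9]
tool_rot: [3.046, 1.571, -0.223]
force: [0.0, 0.2, -2.2]
width: 55.2
```

arm_command --pt "0 0 0 -0.1 0 0 0" --pt "0 0 0 0 0 0 0" --pt "0 0 0 0 0 0 0"

```text
clock: 26.52
eef_pos: [507.5, -340.1, 29.8]
tool_rot: [2.66, 1.571, -0.608]
force: [-0.1, 0.2, -1.2]
width: 55.8
```

arm_command --pt "0 0 0 -0.1 0 0 0" --pt "0 0 0 0 0 0 0" --pt "0 0 0 0 0 0 0"

```text
clock: 26.77
eef_pos: [507.5, -340.1, 29.8]
tool_rot: [-2.677, 1.57, 0.337]
force: [-1.2, 2.1, 6.5]
width: 55.2
```

Contact with the tray floor. Release and rise.

arm_command --pt "0.7 0 0 0 0 0 0" --pt "1 0 0 0 0 0 0" --pt "1 0 0 0 0 0 0" --pt "1 0 0 0 0 0 0" --pt "1 0 0 0 0 0 0" --pt "1 0 0 1 0 0 0" --pt "1 0 0 2 0 0 0" --pt "1 0 0 3 0 0 0" --pt "1 0 0 3 0 0 0" --pt "1 0 0 3 0 0 0" --pt "1 -1 2 3 0 0 0" --pt "1 -1 3 1 0 0 0" --pt "1 -1 3 0 0 0 0" --pt "1 -1 3 0 0 0 0" --pt "1 -1 3 0 0 0 0" --pt "1 -1 3 0 0 0 0" --pt "1 -1 3 0 0 0 0" --pt "1 -1 3 0 0 0 0" --pt "1 0 0 0 0 0 0" --pt "1 0 0 0 0 0 0"

```text
clock: 28.43
eef_pos: [427.2, -108.3, 189.2]
tool_rot: [-1.726, 1.57, 1.291]
force: [-0.0, -0.6, 0.4]
width: 85.4
```

```bash
python3 - <<'E'
from st import *
s=st()
cv2.imwrite('pics/s15.png',ctrl.get_image('scene'));cv2.imwrite('pics/t15.png',ctrl.get_image('top'))
b=cv2.imread('pics/t15.png')[145:255,320:450]
cv2.imwrite('pics/t15c.png',cv2.resize(b,None,fx=5.4,fy=5.4,interpolation=cv2.INTER_CUBIC))
E
```

```text
clk 28.4333 eef [ 427.2 -108.3  189.2] phi -1.6948 tgt 0.1322 loc -428.2 155.6 xaxis [ 0.     0.001 -1.   ] F [-0.  -0.6  0.4] w 85.4 q [-0.46  0.58  0.97  2.14 -0.7   0.78 -0.73]
```

View pics/s15.png

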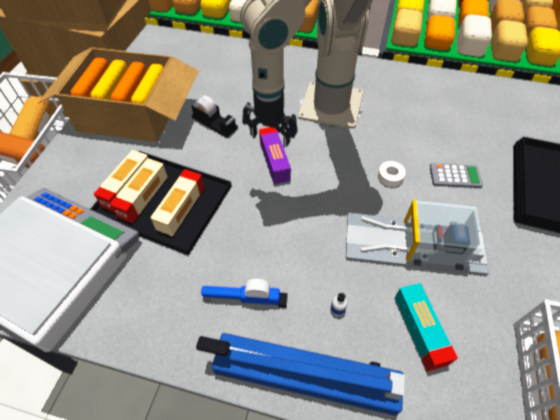

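View pics/t15c.png

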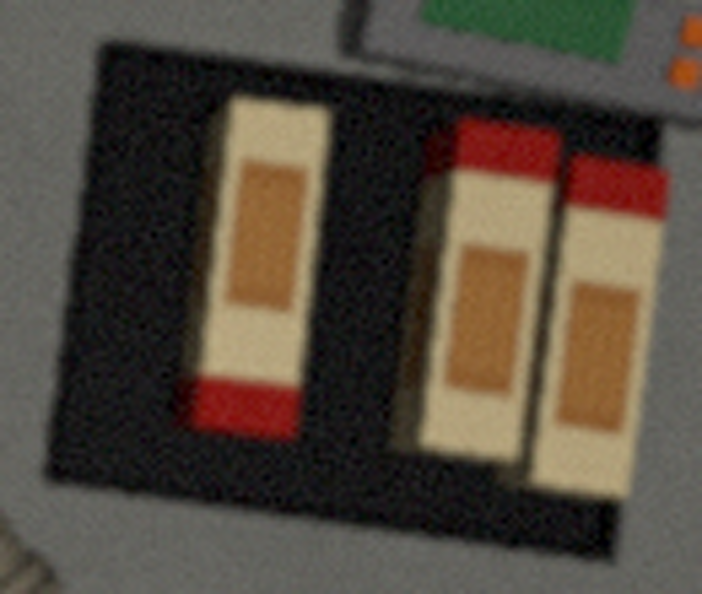

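```bash
python3 - <<'E'
from st import *
t=lambda U:un(U,5.4,(320,145))
q=[(188,428),(298,440),(330,108),(230,97)]
O=[('top',t(u),l) for u,l in zip(q,[(95,-28,69),(95,28,69),(-95,28,69),(-95,-28,69)])]
x,r=fit(O,[575,-348,3.0]);print(x,r.tolist());d=x[:2]-[568.2,-417.6];c,s=np.cos(-.127),np.sin(-.127)
print('tray loc',c*d[0]+s*d[1],-s*d[0]+c*d[1])
a=cv2.imread('pics/s0.png') if 0 else cv2.imread('pics/scene0.png');b=cv2.imread('pics/s15.png')
print('stamp region diff',cv2.absdiff(a,b)[200:275,405:490].mean())
print(ctrl.finish_job())
E
```

```text
[ 580.75801631 -350.53956576    3.02335825] [[1.5, -0.5], [-0.9, -0.5], [-0.5, 0.6], [0.3, 0.4]]
tray loc 3.9630788759440883 68.11093612253008
stamp region diff 3.013333333333333
the job is handed in; nothing more can be done
None
```

I stamped both ends of the cream carton, red end first and then the plain end, laid it in the tray and handed the job in at about 28.5 s. No verdict was reported.

- **Stamping:** In each pass the feed stopped dead where the sizes say a carton is home. The push force then rose to about 22 N (red end) and 25 N (plain end), well above the 7.5 N the spring needs. I held each there for about half a second. I couldn't read the stamp joint directly, so "fully back" rests on those forces and the pictures.
- **Turning:** Between passes I set the carton down on the bench, regripped it by the red end and fed it plain end first.
- **Placing:** I lowered it in small steps until it touched the tray floor, then let go. In the top picture it lies picture side up, with its centre at about x = 4 mm, y = 68 mm in the tray frame and within about 0.01 rad of parallel to the tray.
- **Last checks:** In the pictures the two stamped cartons, ink bottle, labeller and roll show no movement. The stamp area looks as it did at the start, and the gripper was clear of everything at 189 mm height.
- **What disagreed:** The trained networks placed objects up to about 28 mm apart between the scene and top cameras. I used positions fitted to the object corners instead, which agreed to about 4 mm. In the second pass the carton briefly pressed on the bed with about 13 N, and I raised it before pushing on.

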